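# Pull the service plug and hold the junction box open

## Robot

A 7-joint arm with a two-finger parallel gripper is mounted at the origin on the work surface. World frame = base frame: x ahead of the robot, y to its left, z up, the work surface at z = 0. Lengths are in m, angles in rad, forces in N, time in s.
With the tool pointing down it reaches from about 0.35 to 0.9 m from the base axis. Payload 8.1 kg.
Tool frame: the origin (TCP) lies between the finger pads; the fingertips stand 14 mm ahead of it and the grasp point (between the pads) lies 5 mm behind it; z points along the fingers, y is the line along which they close (so a half turn about z gives the same grasp; the last joint's range is limited). The gripper opens to 85 mm and grips with 20 to 120 N. Pads are 22 mm wide; open, the fingers measure 114 mm over their backs; the gripper's body (76 mm by 85 mm) begins 54 mm behind the grasp point. The pads swing forward as they close: fully open they stand 13 mm farther back than shut.
Start: joints at [1.215, 0.434, 0.025, 1.573, -0.012, 1.134, -0.075], TCP at [0.156, -0.605, 0.245] pointing down, gripper open.
Joint ranges: [-2.62, 2.62], [-0.44, 2.09], [-1.27, 1.32], [0.08, 2.57], [-1.32, 4.46], [0.12, 2], [-2.74, 2.74]. Speed limits (rad/s): [2.22, 2.22, 3.01, 3.01, 3.14, 3.14, 3.14].

## Interface

Orientations are given as a rotation vector (axis times angle).
In Python, from bench import read_state, camera, camera_params, finish_job, look_for, pinpoint gives the robot as it stands. The module is installed in compiled form; this text tells all that it offers.
- The arm moves only by the tool move_arm, never from a script. Its argument "series" is a list of rows, each an object of numbers: "tx", "ty", "tz": the shift along the tool's x, y, z as a fraction of full scale; "twist": the turn about the tool's z as a fraction of full scale; "fingers": the gripper's target within -1 to 1 (fully open at 1, half-way at 0, shut at -1). A call has 1 to 20 rows; each row is the pose to reach, as a shift and turn from the pose commanded when the call began, along the tool's axes at that moment; what a row does not reach only later rows make up. Full scale, the value 1, is 0.3 m for a shift and 0.5 rad for a turn. A row lasts 1/8 s, in which the tool goes at most 62.5 mm and 10.7 degrees, less where a joint would pass 70% of its speed; a pose out of reach is approached as far as the arm can. A call with a number of a shift or a turn outside -1 to 1 is refused whole. A call with a gripper value outside its range is refused whole. The fingers move at their own pace and stop on an object; "grip_force" is the grip in N (left out, the last holds). Time passes only in rows, so rows that repeat a pose let the fingers close. It gives the time, the measured TCP pose, the force, the opening and the grip force at its end, in the units of the state.
- read_state(): the state, without advancing time (a new reading comes with each control period).
- camera(name): name is "scene" or "top" or "wrist"; returns (picture, depth): 384x512x3 uint8, blue, green, red; 384x512 float32, m along the optical axis (not along the pixel's ray), 0 where there is no reading.
- camera_params(name): a dict with "camera_matrix" (3x3 intrinsics, pixels), "cam_to_world" (4x4, takes a point from camera to world coordinates); the wrist camera has in their place "mount" (4x4, takes a point from camera to tool coordinates, whose origin is the TCP and whose axes are the flange's). Camera axes: x right, y down, z forward; pixel columns grow to the right and rows downward; lengths in m; the calibration is good to about 2 mm. A picture is of the moment at which its call begins: read the wrist's pose just before it. camera_params takes no time and is no camera call.
- finish_job(): hands the job in; it is judged then, once.
Trained networks look in the newest picture that a camera, given by its name, has taken for a name from the list of things; names that differ only in an ending like _2 or _b are one class to them, and where a whole thing is asked for, a point or a joint stands for the part that bears it (a point fixed in the world has none). Each returns a list of dicts, best first, with "score" (0 to 1); they miss things now and then, are a little off and sometimes report something else, mostly with a low value. They report only what shows in the picture. A call takes as long as a camera call. They do not tell look-alikes from the thing itself.
- look_for(camera, query): "extent" ([left, top, width, height] as shares, 0 to 1, of the picture: columns of its width, rows of its height, round what is visible of it).
- pinpoint(camera, query): "at" ([column, row] as shares, 0 to 1, of the picture: columns of its width, rows of its height: a listed point, or the origin of a listed thing).
The state is a dict: "time_s": time; "joints": joint angles; "qvel": joint speeds; "joint_torque": joint torques, N m; "tcp_pos": TCP position; "tcp_rot": TCP orientation; "force": force on the tool from outside, world axes, zero at the start; "moment": the same for the moment, N m; "opening": opening from 0.0 (shut) to 1.0 (fully open); "grip_force": force on a finger pad.
Only numpy, scipy, OpenCV 4.12 (cv2) and the standard library are available. Lean on these libraries where they do the work, as an engineer would, in place of code of your own. Each camera call takes 0.05 s, during which the arm holds its last target. There are 200 camera calls.

## Task

On the bench is a car's junction box with a lid that springs shut, and a service plug standing in the socket at its side. First pull the plug straight up out of its socket and put it in the open steel parts tray, letting go of it there; only then take the lid by the grip on its free edge, lift it to 45 degrees and finish while still holding it there in the fingers, so that a colleague across the bench can reach the fuses. Leave everything else on the bench where it is.

Things in the scene. Friction and masses are not known exactly. Their poses are not given: they have to be found in the camera images.
- junction_box: Grey plastic junction box fixed to the bench, 140 mm in x, 200 mm in y, 85 mm high without its lid. Origin at the centre of its underside; its x axis points from the lid's hinge (side nearer the robot) to the lid's free edge (side away from the robot), y to the left, z up. A grey socket block, 60 (x) x 50 (y) x 70 mm high, is fixed beside it, centred 165 mm from the origin along -y; a 40 mm high bridge joins the two
- socket_mouth (a point): Centre of the socket's mouth on top of the grey socket block, 70 mm above the bench; the hole is 21.5 (x) x 15.5 mm (y), goes straight down 40 mm and has two sprung balls in its x walls that catch in grooves of the plug. Axes as the junction box
- plug_grip (a point): Centre of the grip of the service plug, the only loose part of the box (80 g or so): a grey upright plastic grip 36 mm (its x) x 16 mm (its y) x 42 mm high (its z), under it a black shaft 20 x 14 mm, 30 mm long; whole plug 72 mm. At the start it is fully home, standing upright with the underside of the grip on the socket block, so this point is 21 mm above the mouth, its axes along the junction box's axes. About 10 N pulls it off its detent; it is free after a rise of 30 mm
- lid (a joint): Angle of the junction box's lid in rad: 0 shut, grows as its free edge rises, 1.7 at the stop; 45 degrees is 0.785. The lid (black, 144 x 204 x 8 mm, about 0.25 kg) lies on top of the box and is closed by its weight and a spring from any angle; holding it at 45 degrees takes about 3 N at the grip
- lid_hinge (a point): Middle of the lid's hinge axis, 85 mm above the bench, 70 mm from the box's origin along its -x; the axis runs along the box's y. Axes as the junction box
- lid_handle (a point): Centre of the lid's grip: a grey plastic roller, 20 mm diameter, 36 mm long along the box's y with flat ends, 26 mm beyond the box's free-side wall, on a neck 22 mm wide at the middle of the lid's free edge. It is 166 mm from the hinge axis (and 4 mm above it when shut), 89 mm above the bench when shut, with free space below and at both ends. Turns with the lid
- tray: Open steel parts tray, fixed, 180 mm in x, 150 mm in y, 30 mm high, walls and floor 4 mm thick. Origin at the centre of its underside. It stands left or right of the junction box; a closed grey screw case (45 mm high, six compartments showing, same footprint) stands on the other side
- spray_can: Bystander, loose, not to be moved: upright spray can, 56 mm diameter, 140 mm high, far left part of the bench; origin at the centre of its underside
- bolt_jar: Bystander, loose, not to be moved: upright glass jar, 60 mm diameter, 70 mm high, far right part of the bench; origin at the centre of its underside
- tape_roll: Bystander, loose, not to be moved: roll of paper tape lying flat, 90 mm diameter, 25 mm high, near left; origin at the centre of its underside
- screwdriver_grip (a point): Bystander, loose, not to be moved: screwdriver lying on the bench, near right; point at the middle of its handle
- wrench_grip (a point): Bystander, loose, not to be moved: flat wrench lying on the bench beyond the junction box; point at the middle of its handle
- bearing: Bystander, loose, not to be moved: steel bearing ring lying flat, 52 mm diameter, 15 mm high, far right; origin at the centre of its underside
Not all that is in view belongs to the job. What is shaped like the part that bears plug_grip but orange or pink is not meant.

How it is judged:
By the outcome, as a careful person would: the job done as asked, in the order asked, and still so for the second after the job is handed in, while the arm keeps its last pose, push and grip.
It also fails if it takes over 54 s, if anything falls off the work surface, if the arm or the gripper's body presses on something with over 40 N, if the wrist force passes 120 N, or if a joint passes its speed limit or range.

## Working session

There is one attempt and no reset: what is moved stays moved. The work goes in short steps, Python scripts to look and compute and a tool call to move; the robot and the scene stay as the last step left them, time stands still between calls to the robot, and variables do not carry over. Pictures are saved under pics/ and viewed, at most 10 in all, crops included, and the job is handed in when it is done.

Besides the shell and the picture viewer there is one more tool, called after "Call:" as name(argument=value, ...), one argument or row to a line, values as JSON. move_arm: Moves the arm, as the interface text tells. Shift numbers are shares of 0.3 m and turn numbers shares of 0.5 rad, none past 1 either way. Its arguments: {"type":"object","properties":{"series":{"type":"array"},"grip_force":{"type":"number"}},"required":["series"]}

```bash
mkdir -p pics
cat > h.py <<'E'
import numpy as np, cv2
from scipy.spatial.transform import Rotation as R
from bench import *
def cam(n):
    p=camera_params(n); s=read_state(); K=np.array(p["camera_matrix"])
    if n=="wrist":
        T=np.eye(4); T[:3,:3]=R.from_rotvec(s["tcp_rot"]).as_matrix(); T[:3,3]=s["tcp_pos"]
        M=T@np.array(p["mount"])
    else: M=np.array(p["cam_to_world"])
    im,d=camera(n); return im,d,K,M
def ray(K,M,uv):
    v=M[:3,:3]@np.linalg.inv(K)@[uv[0],uv[1],1]; return M[:3,3],v
def atz(K,M,uv,z):
    o,v=ray(K,M,uv); return o+v*(z-o[2])/v[2]
def atd(K,M,uv,d):
    o,v=ray(K,M,uv); u=np.clip(np.round(uv).astype(int),0,[511,383]); return o+v*d[u[1],u[0]]
def tri(a,b):
    A=[];B=[]
    for o,v in (a,b):
        v=v/np.linalg.norm(v);P=np.eye(3)-np.outer(v,v);A.append(P);B.append(P@o)
    return np.linalg.solve(sum(A),sum(B))
E
python3 - <<'E'
from h import *
np.set_printoptions(precision=4,suppress=True)
s=read_state();print(s["tcp_rot"],s["opening"],s["force"],s["time_s"])
ims=[]
for n in("scene","top"):
    im,d,K,M=cam(n);cv2.imwrite(f"pics/{n}.png",im)
    print(n,M[:3,3],K[0,0])
    for q in "junction_box socket_mouth plug_grip lid_hinge lid_handle tray spray_can bolt_jar".split():
        for r in pinpoint(n,q)[:3]:
            uv=np.array(r["at"])*[512,384]
            print(q,round(r["score"],2),uv,atd(K,M,uv,d))
E
```

```text
[-3.115  -0.3958  0.0005] 0.9974005286851799 [ 0.0902 -0.2222  0.997 ] 0.0
scene [ 1.0694 -0.1764  0.8038] 375.2167789629372
junction_box 0.93 [252.1088 211.0848] [ 0.6143 -0.0096  0.0948]
junction_box 0.74 [267.776  221.1072] [0.6554 0.0114 0.0984]
junction_box 0.59 [187.904 223.296] [ 0.5904 -0.1544  0.0982]
socket_mouth 0.76 [189.3888 224.4096] [ 0.59   -0.1519  0.0915]
socket_mouth 0.45 [184.9856 219.4944] [ 0.5879 -0.158   0.1124]
plug_grip 0.81 [224.2048 271.7952] [ 0.7209 -0.1173  0.0743]
plug_grip 0.65 [185.1904 217.1904] [ 0.5828 -0.1559  0.1133]
plug_grip 0.5 [175.4112 197.6064] [ 0.4838 -0.1606  0.0653]
lid_handle 0.65 [269.9776 226.5984] [0.6658 0.0122 0.0902]
tray 0.74 [378.3168 160.2816] [0.5363 0.4073 0.004 ]
tray 0.7 [183.9104 218.496 ] [ 0.5845 -0.1594  0.1125]
spray_can 0.67 [374.4768 249.9072] [0.7866 0.2206 0.0361]
spray_can 0.26 [284.3136 297.6   ] [ 0.7989 -0.0114  0.009 ]
spray_can 0.21 [251.904  211.6992] [ 0.6149 -0.0104  0.0936]
bolt_jar 0.8 [235.008  318.1056] [ 0.8189 -0.1303  0.0682]
top [ 0.3849 -0.0096  1.2123] 427.83776229658866
junction_box 0.85 [261.5808 189.0048] [0.549  0.0119 0.0975]
junction_box 0.4 [328.3968 178.9824] [ 0.5751 -0.1618  0.1123]
socket_mouth 0.58 [323.0208 186.3936] [ 0.5603 -0.1517  0.0811]
plug_grip 0.65 [311.5008 133.5168] [ 0.7085 -0.1224  0.0696]
plug_grip 0.59 [332.1856 220.608 ] [ 0.4751 -0.1868  0.0024]
plug_grip 0.59 [307.3024 113.5872] [ 0.7748 -0.1136  0.0402]
lid_hinge 0.83 [267.008 211.392] [ 0.4905 -0.003   0.0928]
lid_hinge 0.56 [307.712 110.592] [ 0.776  -0.1128  0.0625]
lid_hinge 0.15 [263.0144 190.6176] [0.5451 0.0081 0.0954]
lid_handle 0.62 [263.9872 153.408 ] [0.6458 0.0068 0.0939]
tray 0.94 [126.0032 203.2128] [ 0.518   0.4019 -0.0002]
spray_can 0.86 [184.32   111.0144] [0.7599 0.2239 0.0988]
bolt_jar 0.65 [305.5104 111.7056] [ 0.7781 -0.108   0.0467]
bolt_jar 0.59 [269.0048 110.0928] [ 0.7961 -0.0049  0.0053]
```

```bash
python3 -c "
import cv2;a=cv2.imread('pics/scene.png');b=cv2.imread('pics/top.png')
cv2.imwrite('pics/s2.png',cv2.resize(a[90:370,120:500],None,fx=2,fy=2)); cv2.imwrite('pics/t2.png',cv2.resize(b[60:300,60:440],None,fx=2,fy=2))"
```

```text
(no output)
```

View pics/s2.png

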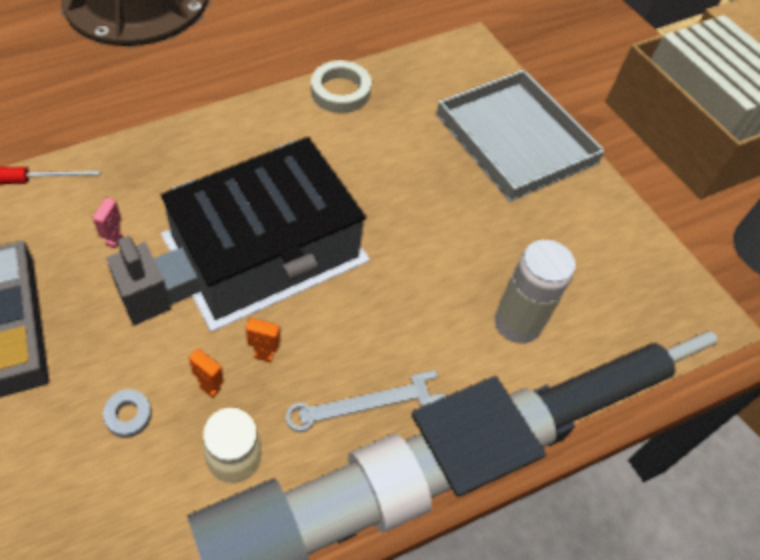

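View pics/t2.png

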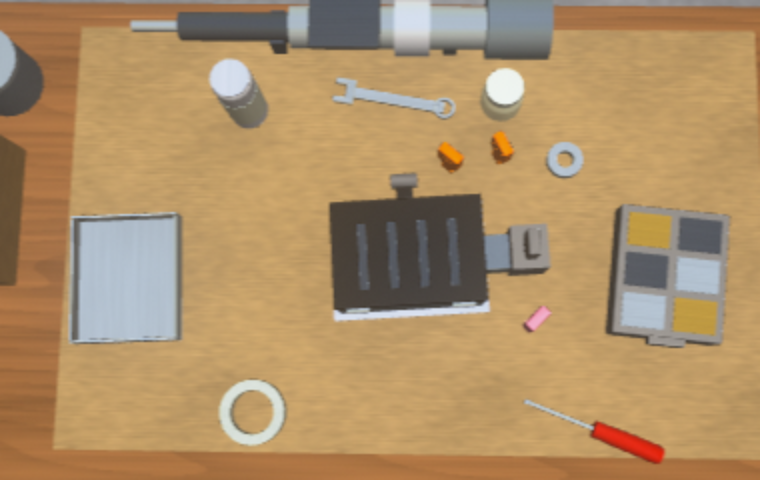

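The target plug is the grey one: scene (185,219), top (327,181). The look-alikes are orange and pink. The tray is on the left at top (122,197), and the lid roller is at top (262,150). Next I'll measure the box's yaw and the plug, handle and tray positions.

```bash
cat > m.py <<'E'
from h import *
np.set_printoptions(precision=4,suppress=True)
def cloud(n):
    im,d,K,M=cam(n); v,u=np.nonzero(d>0)
    P=(np.linalg.inv(K)@np.c_[u,v,np.ones(len(u))].T*d[v,u]).T
    return P@M[:3,:3].T+M[:3,3],im[v,u].astype(int)
def rect(name,P):
    r=cv2.minAreaRect(P[:,:2].astype(np.float32)); print(name,len(P),"c",np.array(r[0]),"size",np.array(r[1]),"ang",r[2],"z",np.percentile(P[:,2],[5,50,95]))
def box(P,x0,x1,y0,y1,z0,z1): return P[(P[:,0]>x0)&(P[:,0]<x1)&(P[:,1]>y0)&(P[:,1]<y1)&(P[:,2]>z0)&(P[:,2]<z1)]
if __name__=="__main__":
  for n in("scene","top"):
    P,c=cloud(n);print(n)
    rect("lid",box(P,.4,.64,-.13,.13,.089,.103))
    rect("plugtop",box(P,.5,.65,-.25,-.11,.108,.118))
    rect("block",box(P,.5,.65,-.25,-.13,.064,.075))
    rect("handle",box(P,.645,.70,-.04,.06,.085,.11))
    rect("tray",box(P,.3,.75,.27,.52,.02,.035))
E
python3 m.py
```

```text
scene
lid 4241 c [0.5621 0.0093] size [0.1566 0.2042] ang 4.252861499786377 z [0.0916 0.0941 0.0978]
plugtop 99 c [ 0.5723 -0.1557] size [0.0363 0.0154] ang 5.554255962371826 z [0.1097 0.1127 0.1146]
block 382 c [ 0.5732 -0.1555] size [0.0622 0.0503] ang 2.68597674369812 z [0.0678 0.0709 0.0731]
handle 153 c [0.6559 0.0156] size [0.0215 0.0369] ang 0.8124381899833679 z [0.0894 0.0969 0.1004]
tray 661 c [0.5296 0.4083] size [0.184  0.1523] ang 2.3768343925476074 z [0.0208 0.0277 0.0324]
top
lid 3995 c [0.5617 0.0058] size [0.1563 0.2044] ang 4.507419586181641 z [0.0898 0.0931 0.0974]
plugtop 77 c [ 0.5713 -0.1586] size [0.0345 0.0159] ang 0.6886562705039978 z [0.1088 0.1116 0.1142]
block 297 c [ 0.572  -0.1588] size [0.0601 0.0508] ang 4.188050270080566 z [0.0661 0.0698 0.0731]
handle 92 c [0.6546 0.0123] size [0.0325 0.018 ] ang 88.70194244384766 z [0.0912 0.0965 0.1002]
tray 511 c [0.5292 0.4055] size [0.1811 0.1527] ang 2.6416726112365723 z [0.021  0.0284 0.0329]
```

```bash
cat > go.py <<'E'
from h import *
import sys
np.set_printoptions(precision=4,suppress=True)
s=read_state(); Rt=R.from_rotvec(s["tcp_rot"]).as_matrix(); p=np.array(s["tcp_pos"])
print("t",s["time_s"],"p",p,"tool x yaw",np.degrees(np.arctan2(Rt[1,0],Rt[0,0])),"z",Rt[:,2],"F",np.array(s["force"]),"M",np.array(s["moment"]),"op",s["opening"],"g",s["grip_force"])
if len(sys.argv)>3:
    t=np.array(list(map(float,sys.argv[1:4]))); print("shift frac",Rt.T@(t-p)/.3)
    if len(sys.argv)>4: print("twist frac",-(np.radians(float(sys.argv[4]))-np.arctan2(Rt[1,0],Rt[0,0]))/.5)
E
python3 go.py 0.572 -0.157 0.22 4.4
```

```text
t 1.0 p [ 0.1563 -0.6051  0.2453] tool x yaw 14.481981514934438 z [ 0.  0. -1.] F [ 0.2912  0.6062 -0.7719] M [-0.0031 -0.004  -0.0003] op 0.9974662276399878 g 0.0
shift frac [ 1.7151 -1.0998  0.0844]
twist frac 0.3519275451216236
```

Call:
move_arm(
  series=[
    {"tx":0.9,"ty":-0.6,"tz":0,"twist":0.35,"fingers":0.2},
    {"tx":0.9,"ty":-0.6,"tz":0,"twist":0.35,"fingers":0.2},
    {"tx":0.9,"ty":-0.6,"tz":0,"twist":0.35,"fingers":0.2},
    {"tx":0.9,"ty":-0.6,"tz":0,"twist":0.35,"fingers":0.2},
    {"tx":0.9,"ty":-0.6,"tz":0,"twist":0.35,"fingers":0.2},
    {"tx":0.9,"ty":-0.6,"tz":0,"twist":0.35,"fingers":0.2},
    {"tx":0.9,"ty":-0.6,"tz":0,"twist":0.35,"fingers":0.2},
  ],
)

```text
time_s: 1.88
tcp_pos: [0.3731, -0.363, 0.2454]
tcp_rot: [3.139, 0.125, -0.0]
force: [-1.0, -1.1, -0.0]
opening: 0.597
grip_force: 0.0
```

```bash
python3 go.py 0.572 -0.157 0.22 4.4
```

```text
t 1.875 p [ 0.3731 -0.363   0.2454] tool x yaw 4.561351330352444 z [ 0.     -0.0003 -1.    ] F [-1.0069 -1.0776 -0.0131] M [ 0.0067 -0.0345 -0.0817] op 0.5968950539449769 g 0.0
shift frac [ 0.7155 -0.6319  0.0845]
twist frac 0.005632223934246394
```

Call:
move_arm(
  series=[
    {"tx":0.715,"ty":-0.632,"tz":0.085,"fingers":0.2},
    {"tx":0.715,"ty":-0.632,"tz":0.085,"fingers":0.2},
    {"tx":0.715,"ty":-0.632,"tz":0.085,"fingers":0.2},
    {"tx":0.715,"ty":-0.632,"tz":0.085,"fingers":0.2},
    {"tx":0.715,"ty":-0.632,"tz":0.085,"fingers":0.2},
    {"tx":0.715,"ty":-0.632,"tz":0.085,"fingers":0.2},
    {"tx":0.715,"ty":-0.632,"tz":0.085,"fingers":0.2},
  ],
)

```text
invalid input
```

```bash
python3 go.py
python3 - <<'E'
from m import *
P,c=cloud("wrist")
s=read_state();print(s["time_s"],s["tcp_pos"])
rect("plugtop",box(P,.5,.65,-.25,-.11,.106,.118)); rect("block",box(P,.5,.65,-.25,-.12,.064,.076)); rect("all",box(P,.5,.65,-.25,-.11,.02,.118))
im,d,K,M=cam("wrist");cv2.imwrite("pics/w1.png",im)
for r in pinpoint("wrist","plug_grip")[:2]: 
    uv=np.array(r["at"])*[512,384];print(r["score"],uv,atz(K,M,uv,.091))
E
```

```text
t 1.875 p [ 0.3731 -0.363   0.2454] tool x yaw 4.561351330352444 z [ 0.     -0.0003 -1.    ] F [-1.0069 -1.0776 -0.0131] M [ 0.0067 -0.0345 -0.0817] op 0.5968950539449769 g 0.0
1.925 [ 0.3721 -0.3642  0.2454]Traceback (most recent call last):
  File "<stdin>", line 4, in <module>
  File "m.py", line 8, in rect
    r=cv2.minAreaRect(P[:,:2].astype(np.float32)); print(name,len(P),"c",np.array(r[0]),"size",np.array(r[1]),"ang",r[2],"z",np.percentile(P[:,2],[5,50,95]))
                                                                                                                             ~~~~~~~~~~~~~^^^^^^^^^^^^^^^^^^
    return _quantile_unchecked(
        a, q, axis, out, overwrite_input, method, keepdims, weights)
    return _ureduce(a,
                    func=_quantile_ureduce_func,
    ...<5 lines>...
                    overwrite_input=overwrite_input,
                    method=method)
    r = func(a, **kwargs)
    result = _quantile(arr,
                       quantiles=q,
    ...<2 lines>...
                       out=out,
                       weights=wgt)
    slices_having_nans = np.isnan(arr[-1, ...])
                                  ~~~^^^^^^^^^
IndexError: index -1 is out of bounds for axis 0 with size 0
```

The refused call left out "twist", so I'll send every number.

Call:
move_arm(
  series=[
    {"tx":0.715,"ty":-0.632,"tz":0.085,"twist":0,"fingers":0.2},
    {"tx":0.715,"ty":-0.632,"tz":0.085,"twist":0,"fingers":0.2},
    {"tx":0.715,"ty":-0.632,"tz":0.085,"twist":0,"fingers":0.2},
    {"tx":0.715,"ty":-0.632,"tz":0.085,"twist":0,"fingers":0.2},
    {"tx":0.715,"ty":-0.632,"tz":0.085,"twist":0,"fingers":0.2},
    {"tx":0.715,"ty":-0.632,"tz":0.085,"twist":0,"fingers":0.2},
    {"tx":0.715,"ty":-0.632,"tz":0.085,"twist":0,"fingers":0.2},
  ],
)

```text
time_s: 2.8
tcp_pos: [0.5709, -0.1604, 0.2195]
tcp_rot: [3.138, 0.117, -0.002]
force: [-0.2, -0.9, 0.3]
opening: 0.606
grip_force: 0.0
```

```bash
python3 go.py
python3 - <<'E'
from m import *
P,c=cloud("wrist")
s=read_state();print(s["time_s"],s["tcp_pos"])
im,d,K,M=cam("wrist");cv2.imwrite("pics/w1.png",im)
for r in pinpoint("wrist","plug_grip")[:2]: 
    uv=np.array(r["at"])*[512,384];print(r["score"],uv,atz(K,M,uv,.091))
for a in ((.106,.118),(.064,.076),(.02,.118)):
  Q=box(P,.5,.65,-.25,-.115,*a)
  if len(Q):rect(a,Q)
E
```

```text
t 2.8 p [ 0.5709 -0.1604  0.2195] tool x yaw 4.2772191287349095 z [-0.0011 -0.0012 -1.    ] F [-0.1841 -0.8543  0.298 ] M [-0.0446  0.0103 -0.0122] op 0.60562432296963 g 0.0
2.85 [ 0.5708 -0.1606  0.2197]
0.87 [225.4848  10.9824] [ 0.7053 -0.1245  0.091 ]
0.75 [256.8192 184.0128] [ 0.5735 -0.157   0.091 ]
(0.106, 0.118) 811 c [ 0.5736 -0.1584] size [0.0352 0.0155] ang 3.6993868350982666 z [0.1094 0.1118 0.113 ]
(0.064, 0.076) 2420 c [ 0.573  -0.1581] size [0.0603 0.05  ] ang 4.232763767242432 z [0.0688 0.0701 0.0712]
(0.02, 0.118) 4415 c [ 0.5723 -0.1486] size [0.0604 0.0691] ang 3.9701859951019287 z [0.0392 0.0701 0.1122]
```

View pics/w1.png

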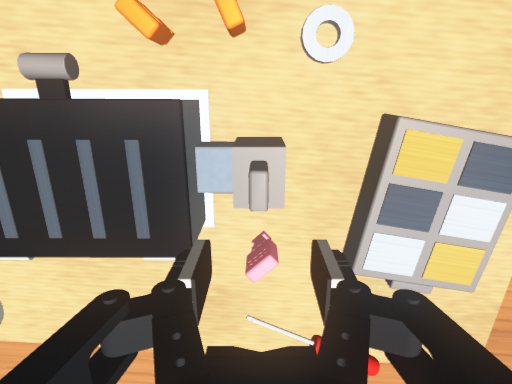

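The wrist view shows the grey plug at (258,185), between the open fingers' line and the block. The pink decoy lies clear of it at (263,258). Plug at (0.573, -0.158), top at z = 0.112, yaw about 4°.

Call:
move_arm(
  series=[
    {"tx":0.008,"ty":-0.008,"tz":0.15,"twist":0,"fingers":0.2},
    {"tx":0.008,"ty":-0.008,"tz":0.25,"twist":0,"fingers":0.2},
    {"tx":0.008,"ty":-0.008,"tz":0.25,"twist":0,"fingers":0.2},
    {"tx":0.008,"ty":-0.008,"tz":0.25,"twist":0,"fingers":0.2},
  ],
)

```text
time_s: 3.45
tcp_pos: [0.5745, -0.1559, 0.1462]
tcp_rot: [3.139, 0.12, 0.002]
force: [-0.6, -0.1, 0.7]
opening: 0.601
grip_force: 0.0
```

```bash
python3 go.py 0.573 -0.158 0.092 4.2
```

```text
t 3.45 p [ 0.5745 -0.1559  0.1462] tool x yaw 4.390902260219021 z [ 0.0016 -0.0005 -1.    ] F [-0.6131 -0.1485  0.6685] M [-0.0074 -0.0409 -0.0185] op 0.6007312290697345 g 0.0
shift frac [-0.0059  0.0064  0.1806]
twist frac 0.0066637459806418164
```

Call:
move_arm(
  series=[
    {"tx":-0.006,"ty":0.006,"tz":0.1,"twist":0,"fingers":0.2},
    {"tx":-0.006,"ty":0.006,"tz":0.18,"twist":0,"fingers":0.2},
    {"tx":-0.006,"ty":0.006,"tz":0.18,"twist":0,"fingers":0.2},
    {"tx":-0.006,"ty":0.006,"tz":0.18,"twist":0,"fingers":0.2},
  ],
)

```text
time_s: 3.95
tcp_pos: [0.5736, -0.1574, 0.0926]
tcp_rot: [3.139, 0.122, 0.004]
force: [-0.1, 0.4, -0.3]
opening: 0.596
grip_force: 0.0
```

```bash
python3 go.py 0.573 -0.158 0.092 4.2
```

```text
t 3.95 p [ 0.5736 -0.1574  0.0926] tool x yaw 4.443637680369518 z [ 0.0025 -0.0006 -1.    ] F [-0.0678  0.3822 -0.2515] M [-0.0012  0.0328 -0.013 ] op 0.5956729845514226 g 0.0
shift frac [-0.002   0.002   0.0021]
twist frac 0.00850455940873926
```

Call:
move_arm(
  series=[
    {"tx":0,"ty":0,"tz":0,"twist":0,"fingers":-1},
    {"tx":0,"ty":0,"tz":0,"twist":0,"fingers":-1},
    {"tx":0,"ty":0,"tz":0,"twist":0,"fingers":-1},
    {"tx":0,"ty":0,"tz":0,"twist":0,"fingers":-1},
    {"tx":0,"ty":0,"tz":0,"twist":0,"fingers":-1},
    {"tx":0,"ty":0,"tz":0,"twist":0,"fingers":-1},
    {"tx":0,"ty":0,"tz":0,"twist":0,"fingers":-1},
    {"tx":0,"ty":0,"tz":0,"twist":0,"fingers":-1},
  ],
  grip_force=60,
)

```text
time_s: 4.95
tcp_pos: [0.5731, -0.1576, 0.0919]
tcp_rot: [3.138, 0.121, 0.003]
force: [-1.6, -1.0, 7.2]
opening: 0.184
grip_force: 58.7
```

```bash
python3 go.py
```

```text
t 4.95 p [ 0.5731 -0.1576  0.0919] tool x yaw 4.431393255157068 z [ 0.0017 -0.0008 -1.    ] F [-1.6257 -1.0197  7.2401] M [-0.2596  0.2751  0.017 ] op 0.18363830189324726 g 58.67373704910278
```

Call:
move_arm(
  series=[
    {"tx":0,"ty":0,"tz":-0.02,"twist":0,"fingers":-1},
    {"tx":0,"ty":0,"tz":-0.04,"twist":0,"fingers":-1},
    {"tx":0,"ty":0,"tz":-0.06,"twist":0,"fingers":-1},
    {"tx":0,"ty":0,"tz":-0.08,"twist":0,"fingers":-1},
    {"tx":0,"ty":0,"tz":-0.1,"twist":0,"fingers":-1},
    {"tx":0,"ty":0,"tz":-0.12,"twist":0,"fingers":-1},
    {"tx":0,"ty":0,"tz":-0.15,"twist":0,"fingers":-1},
    {"tx":0,"ty":0,"tz":-0.2,"twist":0,"fingers":-1},
    {"tx":0,"ty":0,"tz":-0.3,"twist":0,"fingers":-1},
    {"tx":0,"ty":0,"tz":-0.4,"twist":0,"fingers":-1},
    {"tx":0,"ty":0,"tz":-0.46,"twist":0,"fingers":-1},
    {"tx":0,"ty":0,"tz":-0.46,"twist":0,"fingers":-1},
  ],
)

```text
time_s: 6.45
tcp_pos: [0.5734, -0.157, 0.231]
tcp_rot: [3.138, 0.122, 0.006]
force: [-0.2, -0.5, -0.2]
opening: 0.179
grip_force: 60.5
```

```bash
python3 go.py 0.53 0.407 0.23 3; python3 -c "
from h import *
im,*_=cam('wrist');a,*_=cam('scene');cv2.imwrite('pics/w2.png',np.hstack([im[::1],a])[:, :]);cv2.imwrite('pics/w2.png',cv2.resize(np.hstack([im,a]),(800,300)))"
```

```text
t 6.45 p [ 0.5734 -0.157   0.231 ] tool x yaw 4.46245869347463 z [ 0.0036 -0.0006 -1.    ] F [-0.1653 -0.4823 -0.2345] M [ 0.0095 -0.0083  0.0206] op 0.17873338137421096 g 60.54090857505798
shift frac [ 0.0022 -1.8855  0.0016]
twist frac 0.051049438751093607
```

View pics/w2.png

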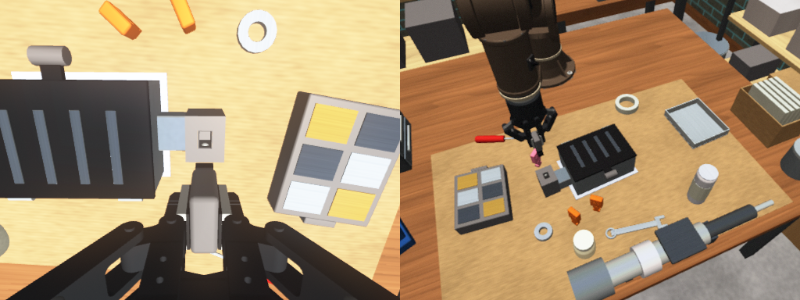

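The plug is out: in the left half the empty socket is at (205,138) and the plug is in the fingers. Carrying it to the tray now.

Call:
move_arm(
  series=[
    {"tx":0,"ty":-0.15,"tz":0,"twist":0,"fingers":-1},
    {"tx":0,"ty":-0.3,"tz":0,"twist":0,"fingers":-1},
    {"tx":0,"ty":-0.45,"tz":0,"twist":0,"fingers":-1},
    {"tx":0,"ty":-0.6,"tz":0,"twist":0,"fingers":-1},
    {"tx":0,"ty":-0.75,"tz":0,"twist":0,"fingers":-1},
    {"tx":0,"ty":-0.9,"tz":0,"twist":0,"fingers":-1},
    {"tx":0,"ty":-0.94,"tz":0,"twist":0,"fingers":-1},
  ],
)

```text
time_s: 7.42
tcp_pos: [0.5491, 0.1279, 0.2278]
tcp_rot: [-3.138, -0.13, 0.003]
force: [0.0, -0.4, -1.3]
opening: 0.176
grip_force: 60.6
```

Call:
move_arm(
  series=[
    {"tx":0,"ty":-0.15,"tz":0,"twist":0,"fingers":-1},
    {"tx":0,"ty":-0.3,"tz":0,"twist":0,"fingers":-1},
    {"tx":0,"ty":-0.45,"tz":0,"twist":0,"fingers":-1},
    {"tx":0,"ty":-0.6,"tz":0,"twist":0,"fingers":-1},
    {"tx":0,"ty":-0.75,"tz":0,"twist":0,"fingers":-1},
    {"tx":0,"ty":-0.9,"tz":0,"twist":0,"fingers":-1},
    {"tx":0,"ty":-0.94,"tz":0,"twist":0,"fingers":-1},
    {"tx":0,"ty":-0.94,"tz":0,"twist":0,"fingers":-1},
    {"tx":0,"ty":-0.94,"tz":0,"twist":0,"fingers":-1},
  ],
)

```text
time_s: 8.55
tcp_pos: [0.5296, 0.403, 0.2284]
tcp_rot: [3.138, 0.118, 0.0]
force: [-1.8, -0.7, -1.3]
opening: 0.178
grip_force: 60.6
```

```bash
python3 go.py 0.53 0.407 0.062 3
python3 - <<'E'
from m import *
P,c=cloud("top"); rect("tray",box(P,.3,.75,.3,.52,.02,.035)); rect("plug?",box(P,.45,.65,.3,.5,.10,.3))
E
```

```text
t 8.55 p [0.5296 0.403  0.2284] tool x yaw 4.324146972673887 z [ 0.0001 -0.0018 -1.    ] F [-1.7882 -0.738  -1.2801] M [-0.0378  0.0049 -0.0349] op 0.1783574410071741 g 60.5965518951416
shift frac [ 0.0024 -0.0142  0.5545]
twist frac 0.0462214489069494
tray 389 c [0.5297 0.4049] size [0.1808 0.1516] ang 2.6009485721588135 z [0.0209 0.0288 0.0328]
plug? 181 c [0.5236 0.381 ] size [0.0207 0.067 ] ang 12.687444686889648 z [0.1849 0.2594 0.2956]
```

Call:
move_arm(
  series=[
    {"tx":0,"ty":-0.005,"tz":0.15,"twist":0,"fingers":-1},
    {"tx":0,"ty":-0.005,"tz":0.3,"twist":0,"fingers":-1},
    {"tx":0,"ty":-0.005,"tz":0.42,"twist":0,"fingers":-1},
    {"tx":0,"ty":-0.005,"tz":0.5,"twist":0,"fingers":-1},
    {"tx":0,"ty":-0.005,"tz":0.53,"twist":0,"fingers":-1},
    {"tx":0,"ty":-0.005,"tz":0.55,"twist":0,"fingers":-1},
    {"tx":0,"ty":-0.005,"tz":0.56,"twist":0,"fingers":-1},
    {"tx":0,"ty":-0.005,"tz":0.56,"twist":0,"fingers":-1},
  ],
)

```text
time_s: 9.6
tcp_pos: [0.5288, 0.4069, 0.0614]
tcp_rot: [-3.139, -0.122, -0.001]
force: [0.4, -0.2, -1.0]
opening: 0.178
grip_force: 60.6
```

Call:
move_arm(
  series=[
    {"tx":0,"ty":0,"tz":0.007,"twist":0,"fingers":-1},
    {"tx":0,"ty":0,"tz":0.014,"twist":0,"fingers":-1},
    {"tx":0,"ty":0,"tz":0.014,"twist":0,"fingers":-1},
  ],
)

```text
time_s: 9.98
tcp_pos: [0.5284, 0.4067, 0.0564]
tcp_rot: [3.139, 0.122, -0.0]
force: [-0.6, 0.3, -1.5]
opening: 0.183
grip_force: 60.6
```

Call:
move_arm(
  series=[
    {"tx":0,"ty":0,"tz":0.003,"twist":0,"fingers":-0.4},
    {"tx":0,"ty":0,"tz":0.003,"twist":0,"fingers":-0.2},
    {"tx":0,"ty":0,"tz":0.003,"twist":0,"fingers":0},
    {"tx":0,"ty":0,"tz":0.003,"twist":0,"fingers":0.2},
    {"tx":0,"ty":0,"tz":0.003,"twist":0,"fingers":0.2},
    {"tx":0,"ty":0,"tz":-0.05,"twist":0,"fingers":0.2},
    {"tx":0,"ty":0,"tz":-0.1,"twist":0,"fingers":0.2},
    {"tx":0,"ty":0,"tz":-0.2,"twist":0,"fingers":0.2},
    {"tx":0,"ty":0,"tz":-0.4,"twist":0,"fingers":0.2},
    {"tx":0,"ty":0,"tz":-0.6,"twist":0,"fingers":0.2},
    {"tx":0,"ty":0,"tz":-0.6,"twist":0,"fingers":0.2},
  ],
)

```text
time_s: 11.35
tcp_pos: [0.5304, 0.4091, 0.2442]
tcp_rot: [-3.132, -0.122, -0.014]
force: [-0.4, 0.3, 0.1]
opening: 0.603
grip_force: 0.0
```

```bash
python3 go.py 0.655 0.0135 0.22 4.4; python3 -c "
from h import *
im,*_=cam('wrist');a,*_=cam('scene');cv2.imwrite('pics/w3.png',cv2.resize(np.hstack([im,a]),(800,300)))"
```

```text
t 11.35 p [0.5304 0.4091 0.2442] tool x yaw 4.44634485533848 z [ 0.0086  0.0078 -0.9999] F [-0.3602  0.3186  0.1145] M [ 0.004   0.0152 -0.0903] op 0.6026699096819147 g 0.0
shift frac [0.311  1.3476 0.0738]
twist frac 0.0016177406340338596
```

View pics/w3.png

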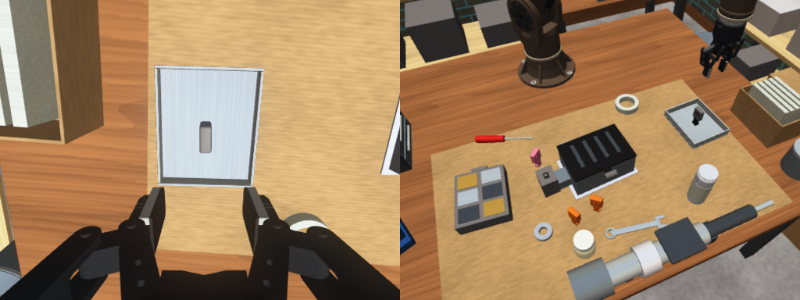

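The plug stands in the tray, left half (205,137), and has been released. Next is the lid roller.

Call:
move_arm(
  series=[
    {"tx":0.04,"ty":0.17,"tz":0,"twist":0,"fingers":0.3},
    {"tx":0.08,"ty":0.34,"tz":0,"twist":0,"fingers":0.3},
    {"tx":0.12,"ty":0.51,"tz":0,"twist":0,"fingers":0.3},
    {"tx":0.16,"ty":0.68,"tz":0,"twist":0,"fingers":0.3},
    {"tx":0.2,"ty":0.85,"tz":0,"twist":0,"fingers":0.3},
    {"tx":0.23,"ty":0.98,"tz":0,"twist":0,"fingers":0.3},
    {"tx":0.23,"ty":0.98,"tz":0,"twist":0,"fingers":0.3},
  ],
)

```text
time_s: 12.32
tcp_pos: [0.6206, 0.1136, 0.2351]
tcp_rot: [3.137, 0.111, -0.003]
force: [0.3, 0.8, 0.1]
opening: 0.653
grip_force: 0.0
```

Call:
move_arm(
  series=[
    {"tx":0.04,"ty":0.18,"tz":0.03,"twist":0,"fingers":0.3},
    {"tx":0.08,"ty":0.37,"tz":0.07,"twist":0,"fingers":0.3},
    {"tx":0.08,"ty":0.37,"tz":0.07,"twist":0,"fingers":0.3},
    {"tx":0.08,"ty":0.37,"tz":0.07,"twist":0,"fingers":0.3},
    {"tx":0.08,"ty":0.37,"tz":0.07,"twist":0,"fingers":0.3},
  ],
)

```text
time_s: 12.95
tcp_pos: [0.6522, 0.0126, 0.2155]
tcp_rot: [-3.138, -0.126, 0.001]
force: [0.4, 0.3, 0.5]
opening: 0.652
grip_force: 0.0
```

```bash
python3 - <<'E'
from m import *
P,c=cloud("wrist")
s=read_state();print(s["time_s"])
im,d,K,M=cam("wrist");cv2.imwrite("pics/w4.png",im)
for r in pinpoint("wrist","lid_handle")[:2]: 
    uv=np.array(r["at"])*[512,384];print(r["score"],uv,atz(K,M,uv,.089),atd(K,M,uv,d))
for a in ((.085,.105),(.094,.105)):
  Q=box(P,.648,.70,-.05,.08,*a)
  if len(Q):rect(a,Q)
for x in(.62,):
  rect("lid",box(P,.45,.632,-.14,.14,.089,.1))
E
python3 go.py 0.655 0.0135 0.084 4.4
```

```text
13.0
0.7 [265.1136 181.5168] [0.6585 0.0092 0.089 ] [0.661  0.0095 0.0976]
(0.085, 0.105) 949 c [0.6574 0.0131] size [0.0192 0.0357] ang 4.151149272918701 z [0.0907 0.0971 0.0989]
(0.094, 0.105) 791 c [0.6573 0.013 ] size [0.0179 0.0356] ang 4.592921733856201 z [0.0945 0.0975 0.099 ]
lid 19822 c [0.5601 0.0061] size [0.1476 0.204 ] ang 4.004978179931641 z [0.0919 0.093  0.0966]
t 13.1 p [0.6525 0.0117 0.2158] tool x yaw 4.566315191062428 z [ 0.0001  0.0004 -1.    ] F [-0.5115  0.529   1.0606] M [ 0.055  -0.0582 -0.0667] op 0.6474997491598196 g 0.0
shift frac [ 0.0088 -0.0052  0.4393]
twist frac 0.005805495360245577
```

View pics/w4.png

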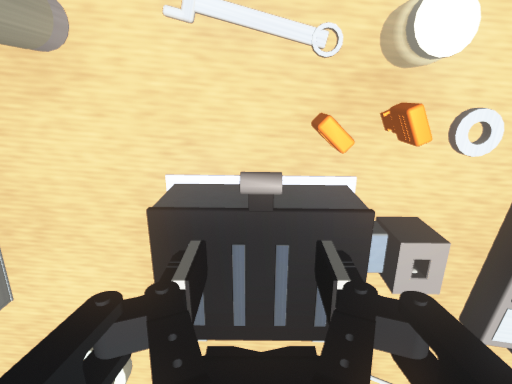

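The roller is at wrist (262,183), which gives (0.657, 0.013, 0.089), and its ends are free. Descending over them.

Call:
move_arm(
  series=[
    {"tx":0.015,"ty":-0.003,"tz":0.12,"twist":0,"fingers":0.3},
    {"tx":0.015,"ty":-0.003,"tz":0.25,"twist":0,"fingers":0.3},
    {"tx":0.015,"ty":-0.003,"tz":0.25,"twist":0,"fingers":0.3},
    {"tx":0.015,"ty":-0.003,"tz":0.25,"twist":0,"fingers":0.3},
  ],
)

```text
time_s: 13.6
tcp_pos: [0.6578, 0.012, 0.1421]
tcp_rot: [-3.139, -0.123, -0.002]
force: [1.3, 0.3, 0.1]
opening: 0.652
grip_force: 0.0
```

```bash
python3 go.py 0.657 0.013 0.084 4.4
```

```text
t 13.6 p [0.6578 0.012  0.1421] tool x yaw 4.478608766463639 z [ 0.0015  0.0003 -1.    ] F [1.2618 0.2941 0.0537] M [ 0.0584 -0.0092  0.0427] op 0.6524558214077619 g 0.0
shift frac [-0.0027 -0.0036  0.1936]
twist frac 0.0027439635914435767
```

Call:
move_arm(
  series=[
    {"tx":-0.002,"ty":-0.003,"tz":0.1,"twist":0,"fingers":0.3},
    {"tx":-0.002,"ty":-0.003,"tz":0.19,"twist":0,"fingers":0.3},
    {"tx":-0.002,"ty":-0.003,"tz":0.193,"twist":0,"fingers":0.3},
    {"tx":-0.002,"ty":-0.003,"tz":0.193,"twist":0,"fingers":-1},
    {"tx":-0.002,"ty":-0.003,"tz":0.193,"twist":0,"fingers":-1},
    {"tx":-0.002,"ty":-0.003,"tz":0.193,"twist":0,"fingers":-1},
    {"tx":-0.002,"ty":-0.003,"tz":0.193,"twist":0,"fingers":-1},
    {"tx":-0.002,"ty":-0.003,"tz":0.193,"twist":0,"fingers":-1},
    {"tx":-0.002,"ty":-0.003,"tz":0.193,"twist":0,"fingers":-1},
  ],
  grip_force=50,
)

```text
time_s: 14.72
tcp_pos: [0.6577, 0.0129, 0.0841]
tcp_rot: [-3.139, -0.122, -0.005]
force: [1.3, 2.7, 6.6]
opening: 0.409
grip_force: 51.9
```

```bash
python3 go.py
```

```text
t 14.725 p [0.6577 0.0129 0.0841] tool x yaw 4.468275207254512 z [ 0.003   0.0007 -1.    ] F [1.2704 2.7318 6.6261] M [ 0.3576 -0.145  -0.0938] op 0.4089829115244876 g 51.919278502464294
```

The roller is held by its ends: opening 0.41, about 35 mm. Lifting along the lid's arc, first to 20 degrees.

Call:
move_arm(
  series=[
    {"tx":-0.001,"ty":0,"tz":-0.024,"twist":0,"fingers":-1},
    {"tx":-0.003,"ty":0,"tz":-0.048,"twist":0,"fingers":-1},
    {"tx":-0.006,"ty":0,"tz":-0.072,"twist":0,"fingers":-1},
    {"tx":-0.011,"ty":0,"tz":-0.096,"twist":0,"fingers":-1},
    {"tx":-0.016,"ty":0,"tz":-0.12,"twist":0,"fingers":-1},
    {"tx":-0.022,"ty":0,"tz":-0.143,"twist":0,"fingers":-1},
    {"tx":-0.03,"ty":0,"tz":-0.166,"twist":0,"fingers":-1},
    {"tx":-0.038,"ty":0,"tz":-0.188,"twist":0,"fingers":-1},
    {"tx":-0.038,"ty":0,"tz":-0.188,"twist":0,"fingers":-1},
  ],
)

```text
time_s: 15.85
tcp_pos: [0.6447, 0.012, 0.1395]
tcp_rot: [-3.139, -0.123, 0.0]
force: [2.4, 4.9, -4.9]
opening: 0.412
grip_force: 50.6
```

```bash
python3 go.py 0.6064 0.0089 0.2003 4.4
```

```text
t 15.85 p [0.6447 0.012  0.1395] tool x yaw 4.476515129973695 z [-0.0001  0.0005 -1.    ] F [ 2.4182  4.8789 -4.8567] M [ 1.0145 -0.7979 -0.0795] op 0.41199247852575993 g 50.60361564159393
shift frac [-0.1282  0.0001 -0.2027]
twist frac 0.0026708818912647425
```

Call:
move_arm(
  series=[
    {"tx":-0.009,"ty":0,"tz":-0.023,"twist":0,"fingers":-1},
    {"tx":-0.019,"ty":0,"tz":-0.045,"twist":0,"fingers":-1},
    {"tx":-0.031,"ty":0,"tz":-0.066,"twist":0,"fingers":-1},
    {"tx":-0.043,"ty":0,"tz":-0.087,"twist":0,"fingers":-1},
    {"tx":-0.056,"ty":0,"tz":-0.107,"twist":0,"fingers":-1},
    {"tx":-0.07,"ty":0,"tz":-0.127,"twist":0,"fingers":-1},
    {"tx":-0.085,"ty":0,"tz":-0.146,"twist":0,"fingers":-1},
    {"tx":-0.1,"ty":0,"tz":-0.165,"twist":0,"fingers":-1},
    {"tx":-0.116,"ty":0,"tz":-0.182,"twist":0,"fingers":-1},
    {"tx":-0.132,"ty":0,"tz":-0.2,"twist":0,"fingers":-1},
    {"tx":-0.132,"ty":0,"tz":-0.2,"twist":0,"fingers":-1},
    {"tx":-0.132,"ty":0,"tz":-0.2,"twist":0,"fingers":-1},
  ],
)

```text
time_s: 17.35
tcp_pos: [0.6043, 0.0091, 0.1983]
tcp_rot: [-3.138, -0.123, 0.004]
force: [0.5, 5.8, -5.2]
opening: 0.408
grip_force: 51.4
```

```bash
python3 go.py 0.6064 0.0089 0.2003 4.4
python3 - <<'E'
from m import *
a=np.radians(4.3);u=np.array([np.cos(a),np.sin(a)]);v=np.array([-u[1],u[0]])
O=np.array([.6573,.013])-.166*u
for n in("top","scene","wrist"):
    im,d,K,M=cam(n);P,c=cloud(n)
    x=(P[:,:2]-O)@u;y=(P[:,:2]-O)@v;z=P[:,2]-.085
    th=np.degrees(np.arctan2(z,x));r=np.hypot(x,z)
    m=(abs(y)>.05)&(abs(y)<.098)&(r>.04)&(r<.135)&(th>20)&(th<70)
    if m.sum()>50:
        k=np.polyfit(x[m],z[m],1);print(n,m.sum(),"angle",np.degrees(np.arctan(k[0])),"offset",k[1]*np.cos(np.arctan(k[0])))
    if n!="top":cv2.imwrite(f"pics/f_{n}.png",im)
a,b=cv2.imread("pics/f_scene.png"),cv2.imread("pics/f_wrist.png");cv2.imwrite("pics/f.png",cv2.resize(np.hstack([a,b]),(800,300)))
E
```

```text
t 17.35 p [0.6043 0.0091 0.1983] tool x yaw 4.498547578473637 z [-0.0027  0.0006 -1.    ] F [ 0.4579  5.7517 -5.2343] M [ 1.1206 -0.3669  0.0493] op 0.4078692235233106 g 51.362605690956116
shift frac [ 0.0068  0.0011 -0.0068]
twist frac 0.003439959428464895
top 548 angle 42.237527641078735 offset 0.01032926908283803
scene 212 angle 42.23605376305208 offset 0.011542527356977573
wrist 1145 angle 43.049895722391184 offset 0.00842893593016199
```

View pics/f.png

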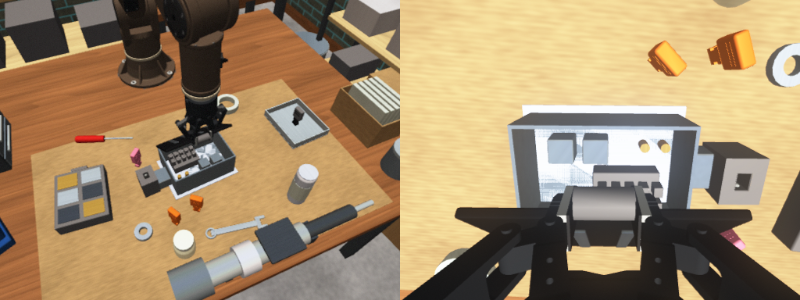

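The lid is up and in the fingers, with the fuses showing in the wrist half at (590,160). I'll check the angle more closely: arm kinematics say 45°, while the depth fit says 42 to 43°.

```bash
cat > ang.py <<'E'
from m import *
a=np.radians(4.3);u=np.array([np.cos(a),np.sin(a)]);v=np.array([-u[1],u[0]])
O=np.array([.6573,.013])-.166*u
for n in("top","wrist"):
    P,c=cloud(n)
    x=(P[:,:2]-O)@u;y=(P[:,:2]-O)@v;z=P[:,2]-.085
    for t in(42,44,45,46):
        t=np.radians(t); l=x*np.cos(t)+z*np.sin(t); h=-x*np.sin(t)+z*np.cos(t)
        m=(abs(y)>.04)&(abs(y)<.1)&(l>.02)&(l<.142)&(abs(h-.004)<.02)
        print(n,round(np.degrees(t)),m.sum(),[(round(float(np.median(h[q])),4),int(q.sum())) for q in [m&(l>=b)&(l<b+.03) for b in(.02,.05,.08,.11)]])
    w=(abs(y)<.016)&(abs(np.hypot(x,z)-.166)<.013)&(z>.09)
    if w.sum(): print("roller pts",w.sum(),x[w].mean(),z[w].mean(),np.percentile(x[w],[2,98]),np.percentile(z[w],[2,98]))
E
python3 ang.py
```

```text
top 42 741 [(0.0095, 177), (0.0101, 171), (0.0108, 182), (0.0107, 185)]
top 44 740 [(0.008, 178), (0.0078, 171), (0.0075, 184), (0.0064, 184)]
top 45 741 [(0.0075, 178), (0.0067, 171), (0.0059, 184), (0.0041, 184)]
top 46 741 [(0.0068, 177), (0.0056, 172), (0.0042, 184), (0.0019, 184)]
wrist 42 3979 [(nan, 0), (nan, 0), (0.0102, 151), (0.0108, 1658)]
wrist 44 3744 [(nan, 0), (nan, 0), (0.0065, 144), (0.0063, 1608)]
wrist 45 3711 [(nan, 0), (nan, 0), (0.0048, 143), (0.004, 1597)]
wrist 46 3745 [(nan, 0), (nan, 0), (0.003, 143), (0.0017, 1586)]
roller pts 3128 0.12221703541827018 0.12345890997386684 [0.1122 0.1282] [0.1149 0.127 ]
  return _methods._mean(a, axis=axis, dtype=dtype,
  ret = ret.dtype.type(ret / rcount)
```

The lid surface and the roller both say about 43.4°, so I'll raise it by about 1.5°.

Call:
move_arm(
  series=[
    {"tx":-0.005,"ty":0,"tz":-0.005,"twist":0,"fingers":-1},
    {"tx":-0.01,"ty":0,"tz":-0.011,"twist":0,"fingers":-1},
    {"tx":-0.01,"ty":0,"tz":-0.011,"twist":0,"fingers":-1},
    {"tx":-0.01,"ty":0,"tz":-0.011,"twist":0,"fingers":-1},
  ],
)

```text
time_s: 18.25
tcp_pos: [0.6011, 0.0088, 0.2013]
tcp_rot: [-3.138, -0.123, 0.005]
force: [-0.3, 5.6, -6.1]
opening: 0.414
grip_force: 51.1
```

```bash
python3 go.py; python3 ang.py 2>/dev/null
```

```text
t 18.25 p [0.6011 0.0088 0.2013] tool x yaw 4.495296439421682 z [-0.0034  0.0006 -1.    ] F [-0.3458  5.5985 -6.1383] M [ 1.2123 -0.3158 -0.0947] op 0.4138426960338837 g 51.13210380077362
top 42 719 [(0.0107, 172), (0.0121, 168), (0.0132, 181), (0.014, 183)]
top 44 719 [(0.0093, 171), (0.0097, 169), (0.0097, 178), (0.0096, 178)]
top 45 721 [(0.0086, 172), (0.0086, 170), (0.0081, 174), (0.0074, 182)]
top 46 720 [(0.0081, 171), (0.0074, 169), (0.0064, 174), (0.0053, 184)]
wrist 42 4466 [(nan, 0), (nan, 0), (0.0132, 250), (0.0142, 1776)]
wrist 44 4046 [(nan, 0), (nan, 0), (0.0095, 235), (0.0097, 1672)]
wrist 45 3896 [(nan, 0), (nan, 0), (0.0077, 229), (0.0074, 1641)]
wrist 46 3829 [(nan, 0), (nan, 0), (0.0059, 220), (0.0052, 1633)]
roller pts 3134 0.11899629160737261 0.12658750287424275 [0.109 0.125] [0.1181 0.1301]
```

```bash
python3 -c "
from bench import *
print(finish_job())"
```

```text
the job is handed in; nothing more can be done
None
```

The job is handed in at about 18 s: the plug was pulled and left standing in the steel tray, then the lid was lifted and is held in the fingers at about 45° (44.8° by camera); I touched nothing else on the bench.

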